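Open the sander's guard and hold its belt tensioner back

TASK

The bench sander needs a new drive belt. Use the opening knife to lever up the clear guard cover and swing it right open, past upright, so that it stays up, then lay the knife back down on the bench (no dropping). With the bare fingers, push the red tensioner arm away from the robot against its spring until it has clicked past the yellow pawl, and finish while still holding it there, since it springs back when let go; do not force it hard into its end stop, and leave the other things on the bench where they are.

Things in the scene. Friction and masses are not known exactly. Their poses are not given: they have to be found in the camera images.
- sander: Blue bench sander, fixed. Origin on the bench under the centre of its drive compartment; +x away from the robot (turned up to 0.25 rad), +y left. Compartment: open-topped box 180 (x) by 200 (y) by 100 mm high, walls 8 mm, floor 12 mm. Left of it a sanding table (100 mm high, to y = 290 mm) with a 52 mm bobbin at y = 210 mm, top at 164 mm; behind it the motor, to x = 180 mm, top at 97 mm.
- pry_gap (a point): Middle of the pry gap at the outer face of the compartment's front wall, 95 mm above the bench. The front wall is only 90 mm high and 8 mm thick, so under the cover runs a gap 10 mm high over the whole front; behind the wall the space is free at this height for 25 mm. Axes as the sander's.
- cover_edge (a point): Middle of the lower front edge of the cover, flush with the front wall. The cover is a blue frame with a clear window, 180 by 200 mm, 5 mm thick, 0.14 kg. Its hinge line is parallel to the sander's y, 180 mm from this edge, at the sander's x = 90 mm, z = 100 mm.
- cover (a joint): Cover angle in rad: 0 closed (lying level), grows as the front edge rises, 1.57 upright, 1.9 fully open, leaning away from the robot. A stiff hinge: it stays where it is left; lifting the front edge takes about 2 N.
- knife: Opening knife, 80 g, lying on the bench. Origin under the grip point of the handle, +x towards the blade. Light wood handle 18 mm wide (y), 20 mm high, from x = -70 to 30 mm; steel blade 20 mm wide (y), 3 mm thick, from x = 30 to 110 mm, its mid-plane 10 mm above the underside. Balances 6 mm ahead of the origin.
- knife_tip (a point): Middle of the blade's front end (x = 110 mm, 10 mm above the underside). Axes as the knife's.
- pivot (a point): Pivot (vertical axis) of the red tensioner arm, at the sander's x = 0, y = -70 mm. Seen from it the arm points along (sin a, cos a) in the sander's x, y, where a = joint tensioner - 0.35. Axes as the sander's. All parts inside except the tab stay below 43 mm above the bench.
- tensioner (a joint): Angle of the tensioner arm in rad: 0 at rest, grows as its free end is pushed away from the robot (sander's +x); hard end stop at 0.80. The spring pushes back with about 6 N at mid-tab at rest, 10 N at 0.6, and a few N more while passing the pawl (0.35 to 0.49). Above 0.49 it is past the click, but nothing latches it: let go, it springs right back.
- tab_top (a point): Top centre of the arm's upright thumb tab, 88 mm above the bench and 82 mm from the pivot. The red tab is 10 mm thick in the pushing direction, 32 mm wide along the arm and free from 43 to 88 mm above the bench. Its axes: y along the arm, x the pushing direction, z up.
- pawl (a joint): Travel in m of the yellow sprung pawl slider at the arm's free end: 0 when free, up to about 0.0025 while the arm's nose rides over it, 0 again once past.
- glue: White glue bottle with an orange cap, 56 mm across, 150 mm high. Leave it.
- varnish: Varnish can with a white label and lid, 72 mm across, 90 mm high. Leave it.
- pegcup: Blue ceramic cup, 72 mm across, 80 mm high. Leave it.
- cork: Cork sanding block 110 by 60 by 30 mm. Leave it.
- pulley: Loose spare aluminium pulley ring, 48 mm across, 22 mm high. Leave it.
- brush: Brush about 200 mm long lying on the bench. Leave it.
Mind the look-alikes: they are no part of the job. Leave any pink or purple look-alike of the knife alone.

How it is judged:
By the outcome, as a careful person would: the job done as asked, in the order asked, and still so for the second after the job is handed in, while the arm keeps its last pose, push and grip.
It also fails if it takes over 72 s, if anything falls off the work surface, if the arm or the gripper's body presses on something with over 40 N, if the wrist force passes 120 N, or if a joint passes its speed limit or range.

ROBOT

A 6-joint arm with a two-finger parallel gripper is mounted at the origin on the work surface. World frame = base frame: x ahead of the robot, y to its left, z up, the work surface at z = 0. Lengths are in mm, angles in rad, forces in N, time in s.
With the tool pointing down it reaches from about 300 to 775 mm from the base axis. Payload 14.6 kg.
Tool frame: the origin (TCP) lies on the centre line of the jaws, within the pads' length; the fingertips stand 11 mm ahead of it and the grasp point (between the pads) lies 8 mm behind it; x points along the fingers, y is the direction in which the jaws open and shut, and the axes are right-handed (so a half turn about x gives the same grasp; the last joint's range is limited). The gripper opens to 94 mm and grips with 3 to 60 N. Pads are 16 mm wide; open, the fingers measure 119 mm over their backs; the gripper's body (75 mm by 177 mm) begins 78 mm behind the grasp point.
Start: joints at [1.232, 0.3, 1.521, -0, 1.321, -0.067], TCP at [147.654, 529.799, 191.146] pointing down, gripper open.
Joint ranges: [-3.03, 3.03], [-0.79, 2.21], [0.23, 2.52], [-1.04, 4.18], [0, 3.07], [-2.55, 2.55]. Speed limits (rad/s): [2.22, 2.22, 2.57, 3.14, 3.14, 3.14].

INTERFACE

Orientations are given as [roll, pitch, yaw] about the fixed x, y, z axes, in that order (R = Rz(yaw) Ry(pitch) Rx(roll)).
In Python, from cell import manip gives the robot as it stands.
- The arm moves only by the shell command python3 -m handwheel 'ROWS' [OPENING] [FORCE]. ROWS is JSON, a list of rows, each a list of 2 entries, a list of its own where there are three numbers: the shift along the tool's x, y, z in mm, then the turn about the tool's x in rad. In form: [[[x, y, z], spin], ...]. A call has exactly 10 rows; each row shifts and turns the commanded pose from where the row before left it, along the tool's axes as they then stand; what a row does not reach is not made up. A row lasts 1/8 s, in which the tool goes at most 62.5 mm and 10.7 degrees, less where a joint would pass 70% of its speed; a pose out of reach is approached as far as the arm can. A call with a gripper value outside its range is refused whole. OPENING is the closure in counts, from 0 (fully open) to 255 (shut), set as the call begins (- or left out, the last holds). The fingers move at their own pace and stop on an object; FORCE is the grip in N (left out, the last holds). Time passes only in rows, so rows that do not move let the fingers close, or fill a call up. It gives the time, the measured TCP pose, the force and the opening at its end, in the units of the state.
- manip.read_state(): the state, without advancing time (a new reading comes with each control period).
- manip.camera(name): name is "side" or "top" or "wrist"; returns a dict with "pixels" (420x560x3 uint8, red, green, blue), "z_map" (420x560 float32, mm along the optical axis (not along the pixel's ray), 0 where there is no reading), "mtx" (3x3 intrinsics, pixels), "xyz" and "orientation" of the camera in the world. Camera axes: x right, y up, looking along -z (the intrinsics and any distortion apply to the point x, -y, -z); pixel columns grow to the right and rows downward; lengths in mm; the calibration is good to about 2 mm. A picture is of the moment at which its call begins.
- manip.sign_off(): hands the job in, once; it reports no verdict.
Trained networks look in the newest picture that a camera, given by its name, has taken for a name from the list of things; names that differ only in an ending like _2 or _b are one class to them, and where a whole thing is asked for, a point or a joint stands for the part that bears it (a point fixed in the world has none). Each returns a list of dicts, best first, with "confidence" (0 to 1); they miss things now and then, are a little off and sometimes report something else, mostly with a low value. They report only what shows in the picture. A call takes as long as a camera call. They do not tell look-alikes from the thing itself.
- manip.cut_out(target, camera): "region" (420x560 bool, what is visible of it) and "centre" ([column, row] in pixels, amid what is visible of it).
The state is a dict: "clock": time; "joints": joint angles; "qd": joint speeds; "effort": joint torques, N m; "eef_pos": TCP position; "eef_rot": TCP orientation; "wrist_force": force on the tool from outside, world axes, zero at the start; "moment": the same for the moment, N m; "finger_gap": finger opening in mm.
Only numpy, scipy, OpenCV 4.12 (cv2) and the standard library are available. Lean on these libraries where they do the work, as an engineer would, in place of code of your own. Each camera call takes 0.05 s, during which the arm holds its last target. There are 200 camera calls.

## Working session

There is one attempt and no reset: what is moved stays moved. The work goes in short steps, Python scripts to look and compute and a shell command to move; the robot and the scene stay as the last step left them, time stands still between calls to the robot, and variables do not carry over. Pictures are saved under pics/ and viewed, about 8 in all and at most 12, crops included, and the job is handed in when it is done.

```bash
ls; mkdir -p pics; cat > h.py <<'E'
import numpy as np, cv2
from scipy.spatial.transform import Rotation as R
from cell import manip
def rot(o): 
    o=np.array(o); return o if o.shape==(3,3) else (R.from_euler('xyz',o).as_matrix() if o.size==3 else R.from_quat(o).as_matrix())
def pts(im,mask):
    r,c=np.nonzero(mask&(im['z_map']>0)); z=im['z_map'][r,c]; K=np.array(im['mtx'])
    p=np.c_[(c-K[0,2])/K[0,0]*z,-(r-K[1,2])/K[1,1]*z,-z]
    return p@rot(im['orientation']).T+np.array(im['xyz'])
def save(im,name,crop=None,s=1):
    p=im['pixels'][:,:,::-1]
    if crop: p=p[crop[1]:crop[3],crop[0]:crop[2]]
    cv2.imwrite('pics/'+name+'.png',cv2.resize(p,None,fx=s,fy=s,interpolation=cv2.INTER_CUBIC))
E
python3 - <<'E'
from h import *
print(manip.read_state())
for c in ['top','side']:
    im=manip.camera(c); save(im,c+'0',s=1.4)
    print(c,im['xyz'],im['orientation'],im['mtx'])
    for t in ['knife','sander','cover_edge','cover','tab_top','tensioner','pivot','pawl','glue','varnish','pegcup','cork','pulley','brush']:
        for d in manip.cut_out(t,c)[:3]:
            p=pts(im,d['region']); print(t,round(d['confidence'],2),np.round(d['centre']),d['region'].sum(),np.round(np.median(p,0)) if len(p) else '', np.round(np.percentile(p,[2,98],axis=0)).tolist() if len(p) else '')
E
```

```text
pics
{'clock': 0.0, 'joints': array([ 1.23243189e+00,  3.00429763e-01,  1.52158203e+00, -1.03743490e-07,
        1.32071010e+00, -6.65949977e-02]), 'qd': array([ 3.00272887e-04, -1.49250471e-03,  6.29181325e-04, -1.91371731e-03,
        1.20721898e-03,  7.79126668e-05]), 'effort': array([ 6.50967522e-04, -5.31794250e+01, -3.52739525e+01,  7.08467234e-02,
        2.42924545e-02, -8.16665647e-05]), 'eef_pos': array([147.54646568, 529.54717036, 190.60861768]), 'eef_rot': array([-1.63730234,  1.56966709, -1.90907175]), 'wrist_force': array([ 0.07723225, -0.38218147,  0.01097666]), 'moment': array([-0.03478478, -0.01790329, -0.00593526]), 'finger_gap': 93.83560863184437}
top [ 397.0272071   -75.00531182 1479.97673533] [ 7.36675926e-02 -1.17383666e-03 -1.55302309e+00] [[519.90514548   0.         279.32849136]
 [  0.         519.90514548 200.96091762]
 [  0.           0.           1.        ]]
knife 0.84 [361. 201.] 428 [ 509. -301.   16.] [[419.0, -328.0, 6.0], [586.0, -276.0, 24.0]]
knife 0.71 [423. 239.] 426 [ 403. -483.   16.] [[373.0, -560.0, 5.0], [435.0, -397.0, 25.0]]
knife 0.66 [35
[... 2741 characters left out ...]
03.   14.] [[423.0, -324.0, 5.0], [586.0, -277.0, 23.0]]
varnish 0.56 [232. 165.] 969 [ 718. -228.   64.] [[692.0, -326.0, -1.0], [777.0, -213.0, 92.0]]
varnish 0.27 [319. 186.] 457 [ 493. -304.   13.] [[421.0, -330.0, 1.0], [588.0, -277.0, 23.0]]
pegcup 0.62 [303. 132.] 662 [ 599. -448.   55.] [[569.0, -608.0, -0.0], [637.0, -431.0, 82.0]]
cork 0.77 [322. 244.] 1098 [409. -94.  30.] [[358.0, -137.0, 7.0], [462.0, -68.0, 33.0]]
pulley 0.82 [293. 342.] 544 [384. 161.  22.] [[363.0, 134.0, -0.0], [407.0, 180.0, 25.0]]
brush 0.9 [278. 413.] 1537 [364. 287.  19.] [[282.0, 251.0, 11.0], [458.0, 326.0, 22.0]]
brush 0.27 [322. 243.] 1162 [409. -94.  30.] [[357.0, -138.0, 3.0], [463.0, -68.0, 33.0]]
```

View pics/top0.png

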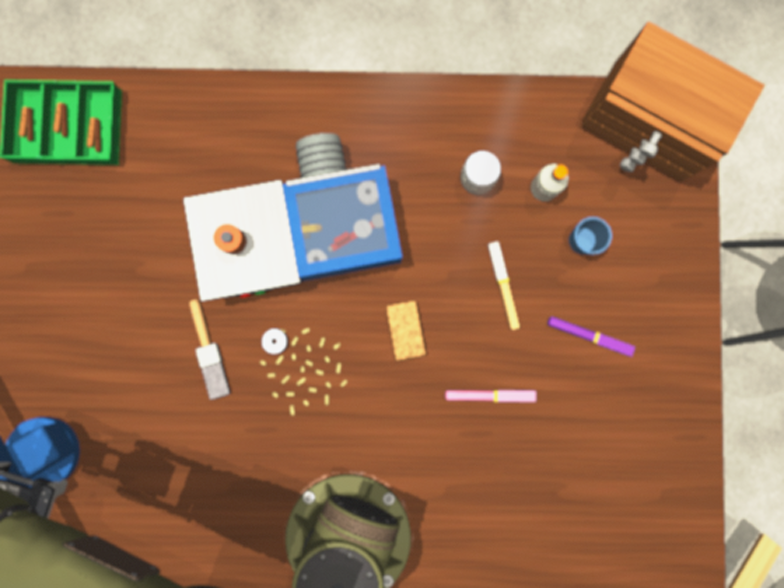

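```bash
python3 - <<'E'
from h import *
im=manip.camera('top'); save(im,'knives',(320,160,480,310),5) 
S=manip.camera('side')
for c,I in (('top',im),('side',S)):
    for d in manip.cut_out('knife',c)[:3]:
        m=d['region']; p=pts(I,m); px=I['pixels'][m&(I['z_map']>0)].astype(int)
        k=(p[:,2]>3)&(p[:,2]<28); p=p[k]; px=px[k]
        rc=cv2.minAreaRect(p[:,:2].astype(np.float32))
        sat=px.max(1)-px.min(1)
        hm=sat>45
        print(c,'rect',np.round(rc,2) if 0 else rc,'handle n',hm.sum(),np.round(p[hm].mean(0),1),px[hm].mean(0).round(),'blade',np.round(p[~hm].mean(0),1),px[~hm].mean(0).round())
    d=manip.cut_out('cover',c)[0]; p=pts(I,d['region']); p=p[(p[:,2]>97)&(p[:,2]<112)]
    print(c,'cover',cv2.minAreaRect(p[:,:2].astype(np.float32)), np.median(p[:,2]))
E
```

```text
top rect ((282.86700439453125, -276.1697692871094), (19.433862686157227, 179.65696716308594), 0.677730143070221) handle n 171 [ 284.2 -257.9   18.3] [234. 175. 182.] blade [ 281.2 -292.2   15.5] [245. 211. 232.]
top rect ((406.3642883300781, -477.7727966308594), (180.81625366210938, 22.24895477294922), 70.47715759277344) handle n 436 [ 404.4 -478.3   15.7] [187.  97. 198.] blade [nan nan nan] [nan nan nan]
top rect ((503.2418212890625, -303.63134765625), (180.45753479003906, 23.217695236206055), 14.672174453735352) handle n 250 [ 466.6 -311.5   18.7] [236. 218. 140.] blade [ 552.6 -289.9   11.4] [240. 237. 229.]
top cover ((630.9351196289062, 123.88960266113281), (271.9700622558594, 393.1084289550781), 13.302140235900879) 102.8209351368439
side rect ((414.22015380859375, -478.9053955078125), (178.20040893554688, 33.530670166015625), 70.37451171875) handle n 272 [ 409.6 -467.5   16.1] [155.  88. 167.] blade [ 414.5 -440.4    8.7] [117.  77. 102.]
side rect ((505.2740783691406, -303.2203674316406), (175.73512268066406, 24.8166446685791), 13.464295387268066) handle n 268 [ 468.2 -308.8   16.5] [208. 182. 134.] blade [ 551.1 -291.3   11.9] [216. 213. 206.]
side rect ((284.8974304199219, -277.220703125), (19.53207778930664, 182.49102783203125), 0.2538341283798218) handle n 353 [ 284.6 -267.7   17.1] [226. 170. 186.] blade [nan nan nan] [nan nan nan]
side cover ((618.7573852539062, 21.895675659179688), (184.69354248046875, 204.18051147460938), 11.573562622070312) 104.68026986565985<stdin>:11: RuntimeWarning: Mean of empty slice.
  ret = um.true_divide(
```

The three knife-shaped things in the top camera are at (361,201), (423,239) and (354,281). The first has a light wood handle and steel blade, so it fits; the second is purple and the third pink, so both are look-alikes. I'll confirm that in the crop.

View pics/knives.png

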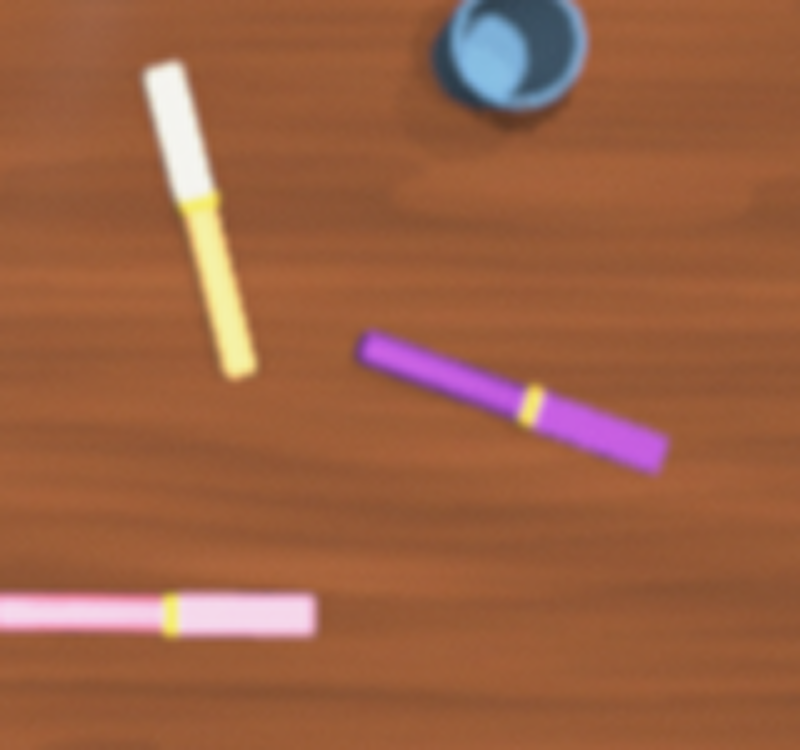

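```bash
cat >> h.py <<'E'
def frame():
    s=manip.read_state(); return np.array(s['eef_pos']),rot(s['eef_rot']),s
def go(target,ydir):
    """shift in tool axes to target (mm), spin to bring tool y onto +-ydir angle (rad, world)"""
    p,M,s=frame(); d=M.T@(np.array(target)-p)
    a=np.arctan2(M[1,1],M[0,1]); e=(ydir-a+np.pi/2)%np.pi-np.pi/2
    print('pos',p.round(1),'yang',a.round(3),'shift',d.round(1),'spin',np.round(e*np.sign(M[2,0]),3),'j6',s['joints'][5].round(2),'F',np.round(s['wrist_force'],1),'gap',round(s['finger_gap'],1),'t',round(s['clock'],2))
E
python3 - <<'E'
from h import *
p,M,s=frame(); print(M.round(3))
go([0,0,0],0)
for c in ('top','side'):
    I=manip.camera(c); d=manip.cut_out('cover',c)[0]; m=d['region']
    m=cv2.morphologyEx(m.astype(np.uint8),cv2.MORPH_OPEN,np.ones((7,7))).astype(bool)
    p=pts(I,m); p=p[np.abs(p[:,2]-105)<5]
    r=cv2.minAreaRect(p[:,:2].astype(np.float32)); print(c,r)
    # front-edge line: min x per y bin
    yaw=0.2
    for it in range(4):
        q=(p[:,:2]-[618,22])@np.array([[np.cos(yaw),-np.sin(yaw)],[np.sin(yaw),np.cos(yaw)]])
        b=np.round(q[:,1]/6); F=np.array([[q[b==k,1].mean(),np.percentile(q[b==k,0],1)] for k in np.unique(b) if abs(k)<15])
        a,o=np.polyfit(F[:,0],F[:,1],1); yaw-=np.arctan(a)
    print('yaw',yaw,'front x off',o,'y range',np.percentile(q[:,1],[.5,99.5]),'x range',np.percentile(q[:,0],[.5,99.5]))
E
```

```text
[[-0.     0.268  0.963]
 [ 0.     0.963 -0.268]
 [-1.     0.    -0.   ]]
pos [147.7 529.8 191.1] yang 1.299 shift [ 191.1 -550.    -0. ] spin 1.299 j6 -0.07 F [-0.7 -0.1  0. ] gap 93.9 t 1.8
top ((0.0, 0.0), (0.0, 0.0), 0.0)Traceback (most recent call last):
  File "<stdin>", line 14, in <module>
IndexError: too many indices for array: array is 1-dimensional, but 2 were indexed
```

The crop confirms it: the real knife has its tip at about top (353,173) and its butt at (368,235), with the blade pointing away from the robot at a yaw of about 0.237. Now I'll move over it.

```bash
python3 -m handwheel '[[[0,0,0],-0.17],[[0,0,0],-0.17],[[0,0,0],-0.169],[[0,-59.6,9.25],0],[[0,-59.6,9.25],0],[[0,-59.6,9.25],0],[[0,-59.6,9.25],0],[[0,-59.6,9.25],0],[[0,-59.6,9.25],0],[[0,-59.6,9.25],0]]' 0 60
python3 -m handwheel '[[[0,-59.6,9.25],0],[[0,-59.6,9.25],0],[[0,-59.6,9.25],0],[[0,-59.6,9.25],0],[[0,-59.6,9.25],0],[[0,-59.6,9.25],0],[[0,-59.6,9.25],0],[[0,-59.6,9.25],0],[[0,0,0],0],[[0,0,0],0]]'
python3 - <<'E'
from h import *
for c in ('top','side'):
  for t in ('cover','cover_edge'):
    I=manip.camera(c); D=[d for d in manip.cut_out(t,c) if 3000<d['region'].sum()<8000]
    if not D: print(c,t,'none'); continue
    m=cv2.morphologyEx(D[0]['region'].astype(np.uint8),cv2.MORPH_OPEN,np.ones((7,7))).astype(bool)
    p=pts(I,m); p=p[np.abs(p[:,2]-105)<6]
    print(c,t,len(p),cv2.minAreaRect(p[:,:2].astype(np.float32)))
    yaw=0.2
    for it in range(4):
        q=(p[:,:2]-[618,22])@np.array([[np.cos(yaw),-np.sin(yaw)],[np.sin(yaw),np.cos(yaw)]])
        b=np.round(q[:,1]/6); F=np.array([[q[b==k,1].mean(),np.percentile(q[b==k,0],1)] for k in np.unique(b) if abs(k)<15])
        a,o=np.polyfit(F[:,0],F[:,1],1); yaw-=np.arctan(a)
    print('yaw',yaw,'front x',o,'y',np.percentile(q[:,1],[.5,99.5]),'x',np.percentile(q[:,0],[.5,99.5]))
I=manip.camera('wrist'); save(I,'w1')
for d in manip.cut_out('knife','wrist')[:2]:
    m=d['region']; p=pts(I,m); px=I['pixels'][m&(I['z_map']>0)].astype(int); k=(p[:,2]>3)&(p[:,2]<28); p=p[k];px=px[k]
    hi=p[p[:,2]>16]
    print('knife',d['confidence'],d['centre'],m.sum(),cv2.minAreaRect(p[:,:2].astype(np.float32)),'handle',cv2.minAreaRect(hi[:,:2].astype(np.float32)),np.median(hi[:,2]))
go([493,-306,191],1.808)
E
```

```text
clock: 3.15
eef_pos: [309.0, 137.7, 191.5]
eef_rot: [0.043, 1.57, 0.281]
wrist_force: [1.3, 0.0, 0.2]
finger_gap: 94.1
clock: 4.4
eef_pos: [492.4, -306.1, 190.9]
eef_rot: [2.132, 1.57, 2.37]
wrist_force: [-0.4, -0.5, -0.2]
finger_gap: 94.2
top cover 4884 ((616.7095947265625, 23.961326599121094), (185.5597381591797, 202.57562255859375), 11.685943603515625)
yaw 0.20429101303987704 front x -91.25069883602991 y [-97.74260318 100.8781131 ] x [-92.74392425  89.73105563]
top cover_edge 4917 ((617.004638671875, 23.890968322753906), (186.11502075195312, 202.2845916748047), 11.64078140258789)
yaw 0.2006972332643322 front x -91.33370640223796 y [-98.15198834 100.34450088] x [-92.73664184  89.87755975]
side cover 5797 ((618.9500732421875, 21.37499237060547), (184.95095825195312, 203.0336151123047), 11.576183319091797)
yaw 0.222873369998826 front x -89.29273760453293 y [-99.25677802  99.95898869] x [-90.53542944  91.23826835]
side cover_edge 5799 ((618.7554931640625, 21.40534210205078), (185.3148193359375, 203.77975463867188), 11.53226375579834)
yaw 0.21345051910977592 front x -89.39726223411763 y [-98.86804951  99.56508146] x [-90.68656332  90.96720822]
knife 0.92 [282.4, 194.2] 2130 ((504.3560485839844, -304.2320251464844), (179.0463409423828, 19.967205047607422), 14.808648109436035) handle ((468.5660705566406, -313.183837890625), (103.1564712524414, 18.694108963012695), 14.157636642456055) 19.21177404520506
knife 0.84 [375.9, 15.5] 2804 ((284.92999267578125, -274.2262268066406), (19.20893096923828, 171.08200073242188), 0.9482852220535278) handle ((284.6044616699219, -240.21218872070312), (18.449583053588867, 103.05416870117188), 0.7591143846511841) 19.340789801920096
pos [ 492.6 -306.4  191.4] yang 1.808 shift [0.4 0.3 0.5] spin 0.0 j6 -2.43 F [ 0.7 -0.1 -0.4] gap 93.6 t 4.9
```

```bash
python3 -m handwheel '[[[0,-0.7,1.6],-0.01],[[40,0,0],0],[[40,0,0],0],[[35,0,0],0],[[25,0,0],0],[[18,0,0],0],[[10,0,0],0],[[6,0,0],0],[[3,0,0],0],[[0,0,0],0]]' 0 60
python3 -m handwheel '[[[0,0,0],0],[[0,0,0],0],[[0,0,0],0],[[0,0,0],0],[[0,0,0],0],[[0,0,0],0],[[0,0,0],0],[[0,0,0],0],[[0,0,0],0],[[0,0,0],0]]' 255 60
```

```text
clock: 6.15
eef_pos: [494.5, -307.0, 14.5]
eef_rot: [-0.938, 1.57, -0.69]
wrist_force: [-0.2, 0.7, -0.3]
finger_gap: 93.7
clock: 7.4
eef_pos: [494.3, -306.9, 14.1]
eef_rot: [-1.939, 1.571, -1.692]
wrist_force: [-0.2, -0.5, -0.3]
finger_gap: 1.0
```

```bash
python3 - <<'E'
from h import *
print(manip.read_state()['finger_gap'])
I=manip.camera('side'); save(I,'s2',(200,100,460,290),3)
for c in ('side','top'):
  if c=='top': I=manip.camera(c)
  for d in manip.cut_out('knife',c)[:3]:
    p=pts(I,d['region']); print(c,d['confidence'],d['centre'],d['region'].sum(),np.median(p,0).round(),np.percentile(p,[5,95],axis=0).round().tolist())
E
```

```text
0.9956799396823249
side 0.91 [318.6, 186.8] 408 [ 495. -303.   14.] [[430.0, -322.0, 5.0], [579.0, -283.0, 22.0]]
side 0.81 [360.7, 162.1] 319 [ 412. -461.   15.] [[381.0, -547.0, 1.0], [439.0, -396.0, 22.0]]
side 0.81 [386.9, 218.7] 302 [ 285. -258.   19.] [[277.0, -348.0, 11.0], [293.0, -189.0, 23.0]]
top 0.88 [423.3, 240.5] 449 [ 402. -483.   15.] [[375.0, -557.0, 4.0], [429.0, -409.0, 24.0]]
top 0.43 [356.0, 177.0] 89 [ 572. -286.   11.] [[553.0, -294.0, 7.0], [586.0, -275.0, 16.0]]
```

View pics/s2.png

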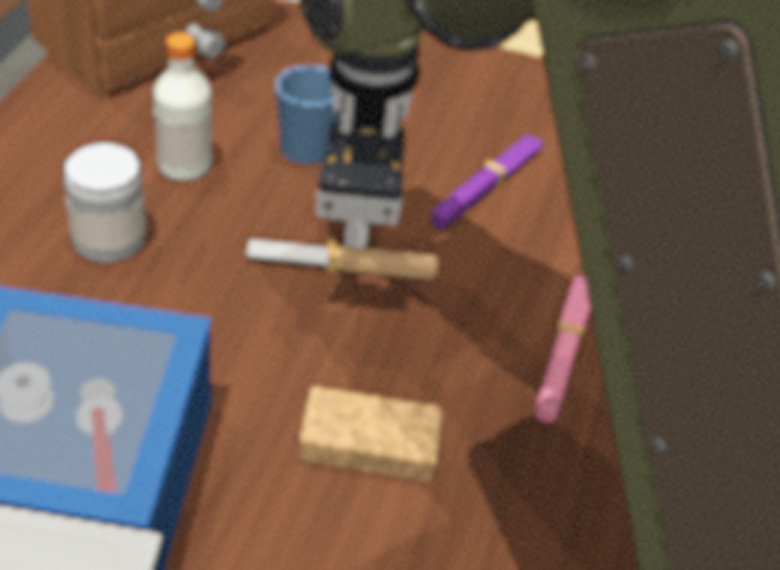

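The knife, at side crop (340,260), has not visibly moved, yet the gap reads 1 mm. I'll check in the wrist view.

```bash
python3 - <<'E'
from h import *
I=manip.camera('wrist'); save(I,'w2',s=1.3)
S=manip.camera('side'); z=S['z_map']
# depth-derived 3D points near TCP, list by height
p=pts(S,np.ones_like(z,bool)); k=(np.abs(p[:,0]-494)<40)&(np.abs(p[:,1]+306)<60)&(p[:,2]>26)&(p[:,2]<130); q=p[k]
for lo in range(26,130,8):
    b=q[(q[:,2]>=lo)&(q[:,2]<lo+8)]
    if len(b): print(lo,len(b),np.percentile(b,[5,50,95],axis=0)[:,:2].round().tolist())
E
```

```text
34 7 [[486.0, -298.0], [493.0, -294.0], [499.0, -292.0]]
42 16 [[483.0, -298.0], [491.0, -296.0], [499.0, -294.0]]
50 15 [[483.0, -297.0], [491.0, -294.0], [500.0, -293.0]]
58 13 [[484.0, -297.0], [492.0, -295.0], [500.0, -292.0]]
66 8 [[485.0, -295.0], [494.0, -293.0], [500.0, -290.0]]
```

View pics/w2.png

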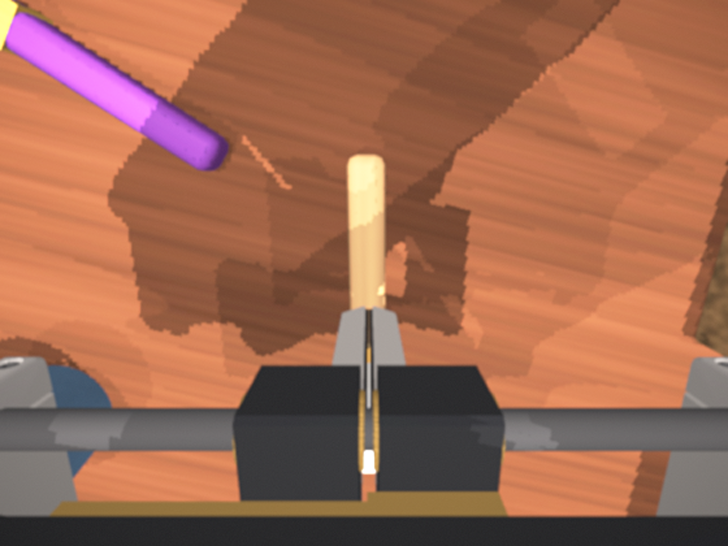

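The fingers shut above the handle, so they are higher than the state suggests. I'll measure where the fingertips really are, first shut and then open.

```bash
cat > tip.py <<'E'
from h import *
S=manip.camera('side'); p=pts(S,np.ones((420,560),bool)); P,M,s=frame(); q=(p-P)@M  # tool coords
k=(np.abs(q[:,2])<14)&(np.abs(q[:,1])<75)&(q[:,0]>-80)&(p[:,2]>-5)
for lo in range(-80,40,5):
    b=q[k&(q[:,0]>=lo)&(q[:,0]<lo+5)]
    if len(b): print('toolx',lo,len(b),'y',np.percentile(b[:,1],[3,97]).round(1),'z',np.percentile(b[:,2],[3,97]).round(1), 'n|y|<15',(np.abs(b[:,1])<15).sum())
E
python3 tip.py; python3 -m handwheel '[[[0,0,0],0],[[0,0,0],0],[[0,0,0],0],[[0,0,0],0],[[0,0,0],0],[[0,0,0],0],[[0,0,0],0],[[0,0,0],0],[[0,0,0],0],[[0,0,0],0]]' 0 60; python3 tip.py
python3 - <<'E'
from h import *
W=manip.camera('wrist'); P,M,s=frame(); print(W['xyz'],(M.T@(np.array(W['xyz'])-P)).round(1),(M.T@rot(W['orientation'])).round(3)); print(P,s['joints'].round(4))
p=pts(W,np.ones((420,560),bool)); q=(p-P)@M; b=q[(np.abs(q[:,1])>40)&(np.abs(q[:,1])<65)&(np.abs(q[:,2])<12)&(q[:,0]<11)]
print(len(b),np.percentile(b,[1,50,99],axis=0).round(1).tolist() if len(b) else '')
for d in manip.cut_out('knife','wrist')[:2]:
    a=pts(W,d['region']); print(d['confidence'],np.median(a,0).round(1),np.percentile(a,[2,98],axis=0).round().tolist())
E
```

```text
toolx -60 2 y [13.7 14.1] z [1.8 9.4] n|y|<15 2
toolx -55 9 y [11.5 15.2] z [-6.2  6.9] n|y|<15 8
toolx -50 9 y [10.3 15.2] z [-7.4  9.4] n|y|<15 8
toolx -45 10 y [10.4 13.2] z [-7.1  8.1] n|y|<15 10
toolx -40 9 y [11.  15.2] z [-7.5  8.5] n|y|<15 8
toolx -35 7 y [11.3 13.9] z [-8.   7.5] n|y|<15 7
toolx -30 8 y [10.1 14.6] z [-8.3  7.2] n|y|<15 7
toolx -25 5 y [ 9.4 11.7] z [-3.2  7.1] n|y|<15 5
toolx -10 30 y [-7.1  8.7] z [-12.6  12.8] n|y|<15 30
toolx -5 20 y [-3.9  9.9] z [-13.7   9.4] n|y|<15 20
toolx 0 16 y [3.9 9.6] z [-10.2  11.6] n|y|<15 16
toolx 5 10 y [ 7.4 48. ] z [-11.    7.4] n|y|<15 9
toolx 10 173 y [-54.9  73.3] z [-13.2  13.3] n|y|<15 20
toolx 15 27 y [-52.5  71.5] z [-13.4  13.7] n|y|<15 7
clock: 9.0
eef_pos: [494.3, -306.9, 14.1]
eef_rot: [2.665, 1.571, 2.913]
wrist_force: [-0.7, 0.2, 0.5]
finger_gap: 93.6
toolx -80 18 y [-49.5  61. ] z [-7.  10.1] n|y|<15 0
toolx -75 15 y [-49.   61.4] z [-8.7  8.6] n|y|<15 0
toolx -70 11 y [56.4 61.5] z [-6.7  9.3] n|y|<15 0
toolx -65 7 y [57.1 60.4] z [-5.7  8.4] n|y|<15 0
toolx -60 12 y [56.3 60.8] z [-6.6  8.5] n|y|<15 0
tool
[... 478 characters left out ...]
[-13.7  13. ] n|y|<15 8
toolx 0 3 y [ 7.9 11.7] z [-10.   13.8] n|y|<15 3
toolx 5 3 y [ 7.8 35.2] z [-11.6   7.2] n|y|<15 2
toolx 10 148 y [-54.7  73. ] z [-13.3  13.4] n|y|<15 7
toolx 15 19 y [-64.6  62.7] z [-13.2  13.7] n|y|<15 0
[ 422.59661585 -324.85021337  207.46350832] [-1.933e+02  1.000e-01 -7.400e+01] [[-0.001  0.257 -0.966]
 [ 1.     0.    -0.001]
 [ 0.    -0.966 -0.257]]
[ 494.33922149 -306.86511851   14.15804444] [-0.6185  0.5694  1.5811 -0.      0.991  -2.4365]
11224 [[-130.0, -57.9, -11.6], [-83.8, -46.4, -6.9], [-17.4, 58.5, 9.7]]
0.85 [ 418.1 -444.4   19. ] [[396.0, -488.0, 1.0], [440.0, -394.0, 21.0]]
0.73 [ 480.1 -310.7   18.8] [[421.0, -331.0, 10.0], [588.0, -279.0, 21.0]]
```

The fingertips actually sit about 19 mm behind the reported TCP, not 11 mm ahead of it, so the stated tool geometry is about 30 mm off. I'll work from the measured tip and go about 26 mm lower, checking force and tip position.

```bash
python3 -m handwheel '[[[5,0,0],0],[[5,0,0],0],[[4,0,0],0],[[4,0,0],0],[[3,0,0],0],[[2,0,0],0],[[2,0,0],0],[[1,0,0],0],[[0,0,0],0],[[0,0,0],0]]' 0 60
python3 - <<'E'
from h import *
P,M,s=frame(); print(P,s['wrist_force'])
for c in ('side','wrist'):
    W=manip.camera(c); p=pts(W,np.ones((420,560),bool)); q=(p-P)@M
    k=(np.abs(q[:,1])>47)&(np.abs(q[:,1])<63)&(np.abs(q[:,2])<9)&(q[:,0]>-70)
    h,e=np.histogram(p[k][:,2],bins=np.arange(-6,60,3)); print(c,dict(zip(e[:-1].tolist(),h.tolist())))
E
```

```text
clock: 10.4
eef_pos: [494.4, -306.9, -11.8]
eef_rot: [-0.788, 1.571, -0.541]
wrist_force: [0.7, 0.1, 0.1]
finger_gap: 93.8
[ 494.35948874 -306.89663995  -11.76188713] [0.67667419 0.05534216 0.09206182]
side {-6: 0, -3: 8, 0: 17, 3: 1, 6: 1, 9: 0, 12: 3, 15: 3, 18: 5, 21: 5, 24: 8, 27: 7, 30: 2, 33: 7, 36: 5, 39: 5, 42: 6, 45: 4, 48: 4, 51: 7, 54: 5}
wrist {-6: 0, -3: 170, 0: 76, 3: 60, 6: 55, 9: 69, 12: 75, 15: 86, 18: 91, 21: 88, 24: 92, 27: 107, 30: 121, 33: 125, 36: 122, 39: 138, 42: 158, 45: 150, 48: 169, 51: 167, 54: 184}
```

```bash
python3 -m handwheel '[[[1.5,0,0],0],[[1.5,0,0],0],[[0,0,0],0],[[0,0,0],0],[[0,0,0],0],[[0,0,0],0],[[0,0,0],0],[[0,0,0],0],[[0,0,0],0],[[0,0,0],0]]' 255 60
```

```text
clock: 11.75
eef_pos: [494.9, -307.2, -14.0]
eef_rot: [-0.757, 1.569, -0.51]
wrist_force: [-0.7, 0.5, 8.1]
finger_gap: 17.3
```

```bash
python3 -m handwheel '[[[-2,0,0],0],[[-8,0,0],0],[[-20,0,0],0],[[-30,0,0],0],[[-25,0,0],0],[[0,0,0],0.047],[[0,0,0],0],[[0,0,0],0],[[0,0,0],0],[[0,0,0],0]]' 255 60
python3 - <<'E'
from h import *
go([390.6,-24.2,71],0.203+np.pi/2)
W=manip.camera('wrist'); save(W,'w3')
P,M,s=frame()
for d in manip.cut_out('knife','wrist')[:3]:
    a=pts(W,d['region']); q=(a-P)@M; print(d['confidence'],d['centre'],len(q),'tool pct',np.percentile(q,[2,50,98],axis=0).round(1).tolist())
    k=(np.abs(q[:,1])<25)&(q[:,0]<-5); 
    if k.sum()>100:
        for lo in range(-90,120,10):
            b=q[k&(q[:,2]>=lo)&(q[:,2]<lo+10)]
            if len(b)>5: print('  z',lo,len(b),'x',np.median(b[:,0]).round(1),'y',np.percentile(b[:,1],[5,50,95]).round(1))
E
```

```text
clock: 13.0
eef_pos: [494.3, -306.8, 70.0]
eef_rot: [2.409, 1.57, 2.61]
wrist_force: [-0.6, 0.1, -0.9]
finger_gap: 17.9
pos [ 494.3 -306.8   70. ] yang 1.771 shift [ -0.9 297.6 -45.3] spin -0.002 j6 -2.39 F [-0.6  0.1 -0.9] gap 17.9 t 13.0
0.89 [283.0, 229.3] 7540 tool pct [[-34.8, -8.6, -76.6], [-32.9, 0.1, -18.6], [-24.3, 9.3, 89.5]]
  z -80 597 x -32.8 y [-7.5  0.1  7.8]
  z -70 690 x -33.3 y [-7.7  0.1  8.4]
  z -60 631 x -33.3 y [-7.8  0.1  8. ]
  z -50 613 x -33.4 y [-7.9  0.1  8.1]
  z -40 589 x -33.3 y [-8.   0.1  8.2]
  z -30 557 x -33.3 y [-7.6  0.6  8.4]
  z -20 539 x -33.3 y [-7.7  0.7  8.5]
  z -10 500 x -33.2 y [-7.3  0.4  8.1]
  z 0 482 x -33.2 y [-7.4  0.4  8.2]
  z 10 525 x -33.4 y [-8.2  0.7  8.9]
  z 20 250 x -33.5 y [-8.6  0.4  9.2]
  z 30 371 x -25.0 y [-8.6  0.7  9.4]
  z 60 264 x -25.2 y [-8.3  0.7  9.8]
  z 70 399 x -25.1 y [-8.4  0.7  9.9]
  z 80 377 x -25.0 y [-8.5  0.7  9.4]
  z 90 117 x -24.8 y [-8.   0.7  8.9]
0.67 [89.1, 68.0] 5647 tool pct [[49.3, -204.6, -155.6], [52.0, -143.1, -115.7], [61.5, -74.8, -73.5]]
```

```bash
python3 -m handwheel '[[[-1.6,25,-20],0],[[0,45,-15.3],0],[[0,45,-10],0],[[0,45,0],0],[[0,45,0],0],[[0,45,0],0],[[0,32.6,0],0],[[0,15,0],0],[[0,0,0],0],[[0,0,0],0]]' 255 60
python3 - <<'E'
from h import *
O=np.array([617.8,22.6]); yaw=.203; C=np.array([[np.cos(yaw),-np.sin(yaw)],[np.sin(yaw),np.cos(yaw)]])
go([390.6,-24.2,71.6],0.203+np.pi/2)
P,M,s=frame()
for c in ('wrist','side'):
    W=manip.camera(c); save(W,c+'4',s=1.3)
    p=pts(W,np.ones((420,560),bool)); q=np.c_[(p[:,:2]-O)@C,p[:,2]]
    k=(np.abs(q[:,1])<14)&(q[:,0]<-100)&(q[:,0]>-170)&(q[:,2]>80)&(q[:,2]<105); print(c,'blade tip x',np.percentile(q[k,0],[90,97,99]).round(1),'z',np.median(q[k,2]),'y',np.percentile(q[k,1],[3,97]).round(1))
    k=(np.abs(q[:,1])<80)&(q[:,0]>-88)&(q[:,0]<-70)&(q[:,2]>92)&(q[:,2]<115); print('cover frame z',np.median(q[k,2]),k.sum())
    for yy in (-60,-30,30,60):
        k=(np.abs(q[:,1]-yy)<12)&(q[:,0]>-100)&(q[:,0]<-60)&(q[:,2]>101)&(q[:,2]<108); print(yy,'front edge x',np.percentile(q[k,0],[1,5]).round(1) if k.sum() else '')
E
```

```text
clock: 14.35
eef_pos: [391.1, -25.0, 71.8]
eef_rot: [-0.857, 1.571, -0.657]
wrist_force: [-0.2, -0.7, -0.7]
finger_gap: 17.6
pos [391.1 -25.   71.8] yang 1.77 shift [ 0.2  0.9 -0.3] spin -0.003 j6 -1.93 F [-0.2 -0.7 -0.7] gap 17.6 t 14.35
wrist blade tip x [-141.6 -139.2 -138.6] z 96.85748838619554 y [-9.9  8.9]
cover frame z nan 0
-60 front edge x 
-30 front edge x 
30 front edge x 
60 front edge x 
side blade tip x [-135.3 -132.7 -131.8] z 97.6217569274234 y [-9.5  9.9]
cover frame z 105.2929129868125 464
-60 front edge x [-90.9 -90.3]
-30 front edge x [-91.1 -90.1]
30 front edge x [-91.1 -90.6]
60 front edge x [-91.2 -90.3]
  return _methods._mean(a, axis=axis, dtype=dtype,
  ret = ret.dtype.type(ret / rcount)
```

View pics/wrist4.png

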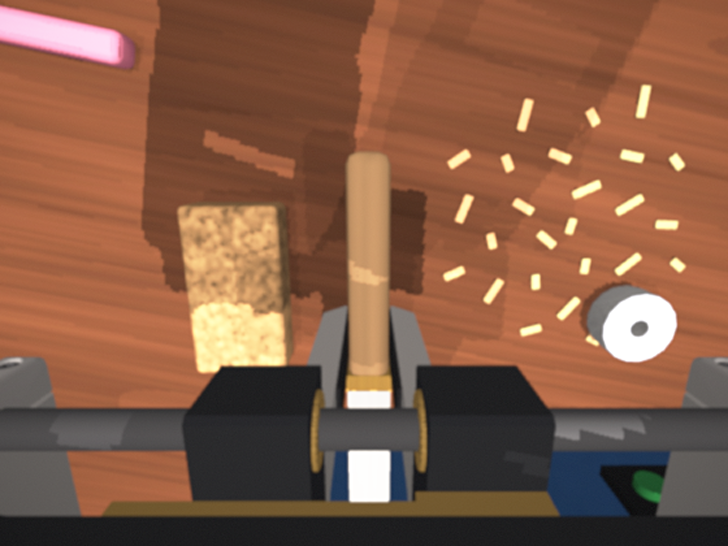

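```bash
python3 -m handwheel '[[[0.5,0.8,12],0],[[0,0,13],0],[[0,0,12],0],[[0,0,10],0],[[0,0,8],0],[[0,0,5],0],[[0,0,3],0],[[0,0,0],0],[[0,0,0],0],[[0,0,0],0]]' 255 60
```

```text
clock: 15.7
eef_pos: [452.2, -10.9, 71.3]
eef_rot: [-0.509, 1.571, -0.309]
wrist_force: [0.9, 0.8, -1.4]
finger_gap: 17.5
```

```bash
python3 -m handwheel '[[[-5,0,0],0],[[-15,0,1],0],[[-15,0,2.2],0],[[-15,0,4],0],[[-15.2,0,5.4],0],[[-14,0,7.6],0],[[-14,0,7.6],0],[[0,0,0],0],[[0,0,0],0],[[0,0,0],0]]' 255 60
python3 - <<'E'
from h import *
W=manip.camera('side'); save(W,'s5',(100,60,460,330),2.2)
print(manip.read_state()['wrist_force'])
E
```

```text
clock: 16.95
eef_pos: [479.3, -5.4, 164.1]
eef_rot: [2.884, 1.57, 3.084]
wrist_force: [0.3, 0.1, -1.0]
finger_gap: 17.7
[ 0.03346035 -0.21628931 -1.31519971]
```

View pics/s5.png

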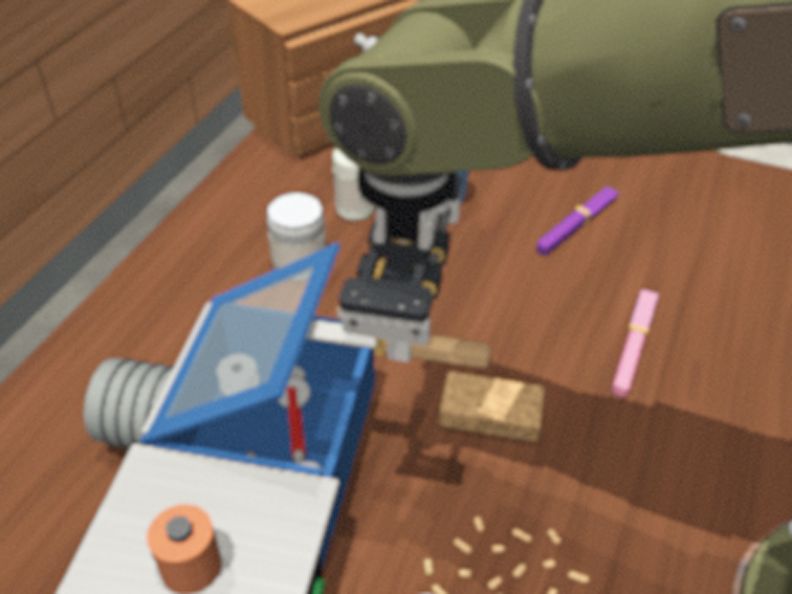

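The cover is raised to about 0.6 rad, with the blade level under its front edge (side crop (340,330)). I'll keep following the arc.

```bash
python3 -m handwheel '[[[-12.5,0,9.5],0],[[-11.8,0,10.9],0],[[-10.4,0,11.9],0],[[-9.3,0,13],0],[[-7.8,0,13.8],0],[[-6.6,0,14.5],0],[[-5,0,15],0],[[-3.5,0,15.6],0],[[-1.8,0,15.8],0],[[-0.4,0,15.8],0]]' 255 60
python3 -m handwheel '[[[1.3,0,15.8],0],[[2.8,0,15.7],0],[[1.5,0,5],0],[[1,0,3],0],[[0,0,0],0],[[0,0,0],0],[[0,0,0],0],[[0,0,0],0],[[0,0,0],0],[[0,0,0],0]]' 255 60
cat > cov.py <<'E'
from h import *
import sys
O=np.array([617.8,22.6]); yaw=.203; C=np.array([[np.cos(yaw),-np.sin(yaw)],[np.sin(yaw),np.cos(yaw)]])
for c in ('top','side'):
    W=manip.camera(c); save(W,c+sys.argv[1],(60,30,420,330) if c=='top' else (60,60,460,360),2)
    D=manip.cut_out('cover',c)
    for d in D[:2]:
        p=pts(W,d['region']); q=np.c_[(p[:,:2]-O)@C,p[:,2]]; k=(q[:,2]>115)&(q[:,2]<300)&(np.abs(q[:,1])<110)&(q[:,0]>0)&(q[:,0]<220); q=q[k]
        if len(q)>30: print(c,d['confidence'],len(q),'angle est',np.median(np.arctan2(q[:,2]-100,90-q[:,0])).round(3),'max z',np.percentile(q[:,2],98).round(1))
go([0,0,0],0)
E
python3 cov.py 6
```

```text
clock: 18.25
eef_pos: [612.8, 21.7, 233.0]
eef_rot: [2.911, 1.569, 3.111]
wrist_force: [-1.6, -0.3, -2.5]
finger_gap: 17.7
clock: 19.5
eef_pos: [651.4, 29.5, 227.1]
eef_rot: [-0.256, 1.571, -0.056]
wrist_force: [-0.9, -0.7, -0.5]
finger_gap: 17.7
top 0.83 402 angle est 1.849 max z 273.3
side 0.92 3748 angle est 1.864 max z 271.0
pos [651.4  29.5 227. ] yang 1.771 shift [ 226.9  100.6 -644.3] spin -1.371 j6 -1.78 F [-0.4  0.   0.1] gap 17.2 t 19.7
```

Both cameras put the cover at about 1.85 rad. I'll give it a last small nudge, retreat and carry the knife back.

```bash
python3 -m handwheel '[[[1,0,3],0],[[0.5,0,2],0],[[0,0,0],0],[[0,0,-15],0],[[0,0,-40],0],[[0,0,-50],0],[[0,-25,-50],0],[[0,-50,-30],0],[[0,-55,-20],0],[[0,-55,-15],0]]' 255 60
python3 -m handwheel '[[[0,-50,-6],-0.047],[[20,-40,-5],0],[[40,-20,0],0],[[45,0,0],0],[[40,0,0],0],[[30,0,0],0],[[15,0,0],0],[[5,0,0],0],[[0,0,0],0],[[0,0,0],0]]' 255 60
python3 - <<'E'
from h import *
go([494.4,-306.9,-13],0.25+np.pi/2)
E
```

```text
clock: 20.95
eef_pos: [477.0, -196.3, 226.0]
eef_rot: [-0.587, 1.569, -0.386]
wrist_force: [1.1, 0.3, -1.4]
finger_gap: 17.8
clock: 22.2
eef_pos: [491.8, -304.5, 31.6]
eef_rot: [-0.874, 1.569, -0.627]
wrist_force: [1.2, -0.4, -0.3]
finger_gap: 17.7
pos [ 491.8 -304.5   31.6] yang 1.818 shift [44.6 -2.9  1.8] spin -0.003 j6 -2.44 F [ 1.2 -0.4 -0.3] gap 17.7 t 22.2
```

```bash
python3 -m handwheel '[[[12,-2.9,1.8],0],[[12,0,0],0],[[8,0,0],0],[[5,0,0],0],[[3,0,0],0],[[1.5,0,0],0],[[1,0,0],0],[[0,0,0],0],[[0,0,0],0],[[0,0,0],0]]' 255 60
```

```text
clock: 23.45
eef_pos: [493.8, -306.6, -12.0]
eef_rot: [-0.622, 1.571, -0.375]
wrist_force: [-0.7, 0.3, -1.0]
finger_gap: 17.6
```

```bash
python3 -m handwheel '[[[0.5,0,0],0],[[0.5,0,0],0],[[0.5,0,0],0],[[0,0,0],0],[[0,0,0],0],[[0,0,0],0],[[0,0,0],0],[[0,0,0],0],[[0,0,0],0],[[0,0,0],0]]' 255 60
```

```text
clock: 24.7
eef_pos: [493.8, -306.5, -13.6]
eef_rot: [1.678, 1.571, 1.925]
wrist_force: [-0.4, -1.4, -1.8]
finger_gap: 17.2
```

```bash
python3 -m handwheel '[[[0.4,0,0],0],[[0.4,0,0],0],[[0,0,0],0],[[0,0,0],0],[[0,0,0],0],[[0,0,0],0],[[0,0,0],0],[[0,0,0],0],[[0,0,0],0],[[0,0,0],0]]' 255 60
```

```text
clock: 25.95
eef_pos: [493.8, -306.6, -14.0]
eef_rot: [-0.876, 1.571, -0.628]
wrist_force: [-2.3, 2.1, 5.5]
finger_gap: 17.8
```

```bash
python3 -m handwheel '[[[0,0,0],0],[[0,0,0],0],[[0,0,0],0],[[0,0,0],0],[[0,0,0],0],[[0,0,0],0],[[-10,0,0],0],[[-30,0,0],0],[[-50,0,0],0],[[-64,0,0],0]]' 0 60
python3 -m handwheel '[[[0,0,0],0.047],[[0,40,17],0],[[0,60,25],0],[[0,60,25],0],[[0,60,25],0],[[0,50,21],0],[[0,25.9,10.8],0],[[0,10,4],0],[[0,0,0],0],[[0,0,0],0]]' 255 30
cat > tab.py <<'E'
from h import *
import sys
O=np.array([617.8,22.6]); yaw=.203; C=np.array([[np.cos(yaw),-np.sin(yaw)],[np.sin(yaw),np.cos(yaw)]])
P,M,s=frame(); print('tool in sander',((P[:2]-O)@C).round(1),P[2].round(1),'F',s['wrist_force'].round(1),((s['wrist_force'][:2])@C).round(1),'gap',s['finger_gap'],'t',s['clock'])
for c in ('top','side','wrist'):
    W=manip.camera(c); px=W['pixels'].astype(int)
    red=(px[:,:,0]>90)&(px[:,:,1]<0.42*px[:,:,0])&(px[:,:,2]<0.45*px[:,:,0])
    p=pts(W,red); q=np.c_[(p[:,:2]-O)@C,p[:,2]]; k=(np.abs(q[:,0])<85)&(np.abs(q[:,1])<98)&(q[:,2]>10)&(q[:,2]<96); q=q[k]
    t=q[q[:,2]>60]; a=q[q[:,2]<43]
    if len(q): print(c,len(q),'tab',len(t),t.mean(0).round(1) if len(t) else '',np.percentile(t,[3,97],axis=0).round(1).tolist() if len(t) else '')
    if len(t)>4: print('   ang of tab',(np.arctan2(t[:,0].mean(),t[:,1].mean()+70)+.35).round(3))
    if len(a)>4: print('   ang of arm',np.median(np.arctan2(a[:,0],a[:,1]+70)+.35).round(3),len(a))
    save(W,c+sys.argv[1],(60,60,420,330) if c!='wrist' else None,2 if c!='wrist' else 1.3)
E
python3 tab.py 7; python3 cov.py 7b
python3 - <<'E'
from h import *
for c in ('side','top'):
    W=manip.camera(c)
    for d in manip.cut_out('knife',c)[:3]:
        p=pts(W,d['region']); print(c,d['confidence'],d['centre'],np.median(p,0).round())
E
```

```text
clock: 27.2
eef_pos: [493.0, -305.7, 139.0]
eef_rot: [2.199, 1.568, 2.447]
wrist_force: [-0.3, -0.2, 0.9]
finger_gap: 94.0
clock: 28.45
eef_pos: [556.6, 10.2, 138.2]
eef_rot: [-2.869, 1.57, -2.67]
wrist_force: [-0.2, -0.7, -0.4]
finger_gap: 0.9
tool in sander [-62.5   0.2] 138.2 F [-0.2 -0.7 -0.4] [-0.4 -0.6] gap 0.9316182074951426 t 28.45
side 99 tab 50 [-34.1  15.4  80.3] [[-38.6, -1.2, 63.0], [-27.7, 21.6, 89.7]]
   ang of tab -0.03
   ang of arm -0.047 33
wrist 543 tab 30 [-38.4  16.   65.1] [[-39.1, 12.2, 60.2], [-37.3, 18.7, 71.8]]
   ang of tab -0.07
   ang of arm -0.081 418
top 0.95 3063 angle est 1.879 max z 270.8
side 0.66 5127 angle est 1.897 max z 269.4
pos [556.7  11.  138.2] yang 1.771 shift [ 138.2   99.7 -547.8] spin -1.371 j6 -1.82 F [ 0.3  0.3 -0.4] gap 0.6 t 28.8
side 0.86 [316.5, 186.4] [ 490. -302.   14.]
side 0.72 [387.9, 219.0] [ 284. -258.   18.]
top 0.79 [423.6, 239.1] [ 405. -479.   16.]
top 0.63 [359.4, 200.5] [ 508. -300.   16.]
top 0.62 [353.7, 281.8] [ 283. -281.   17.]
```

```bash
python3 -m handwheel '[[[0,8.3,2],0],[[20,0,0],0],[[25,0,0],0],[[20,0,0],0],[[15,0,0],0],[[10,0,0],0],[[6,0,0],0],[[4,0,0],0],[[0,0,0],0],[[0,0,0],0]]' 255 30; python3 tab.py 8
```

```text
clock: 30.25
eef_pos: [557.3, 19.8, 38.5]
eef_rot: [-0.232, 1.57, -0.032]
wrist_force: [-0.7, -0.5, 0.6]
finger_gap: 0.4
tool in sander [-59.8   9.5] 38.5 F [-0.7 -0.5  0.6] [-0.8 -0.3] gap 0.41854781326179724 t 30.25
side 30 tab 0  
   ang of arm -0.041 24
wrist 185 tab 3 [-68.6  22.2  91.2] [[-68.9, 22.2, 88.7], [-68.3, 22.3, 95.0]]
   ang of arm -0.124 182
```

View pics/side8.png

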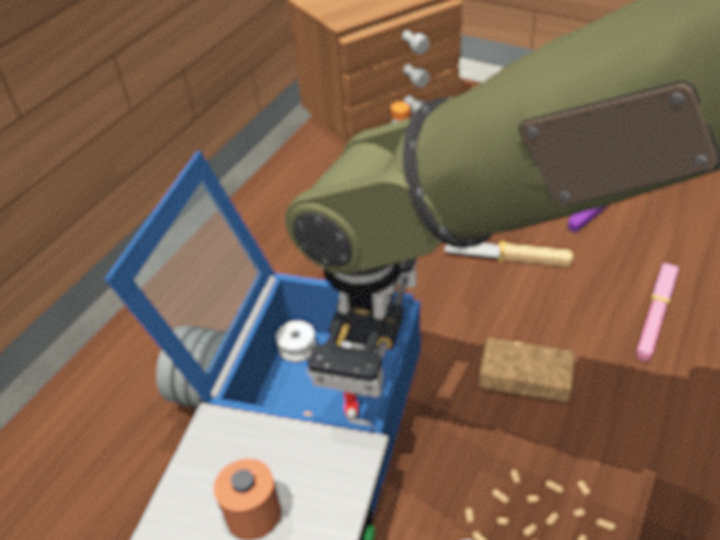

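The cover stands open, the knife lies back on the bench (side crop (510,253)), and the fingers are in the compartment in front of the red tab (350,405). Now I'll push.

```bash
python3 -m handwheel '[[[0,0,5],0],[[0,0,5],0],[[0,0,5],0],[[0,0,5],0],[[0,0,5],0],[[0,0,5],0],[[0,0,5],0],[[0,0,5],0],[[0,0,0],0],[[0,0,0],0]]' 255 30; python3 tab.py 9
```

```text
clock: 31.65
eef_pos: [595.1, 28.5, 37.4]
eef_rot: [2.766, 1.567, 2.967]
wrist_force: [-8.1, 3.3, 1.1]
finger_gap: 0.4
tool in sander [-21.1  10.4] 37.4 F [-8.1  3.3  1.1] [-7.2  4.9] gap 0.3802903517001898 t 31.65
side 40 tab 0  
   ang of arm 0.234 33
wrist 657 tab 5 [-29.8  22.9  85.5] [[-30.1, 22.7, 81.5], [-29.4, 23.1, 89.5]]
   ang of tab 0.04
   ang of arm 0.242 652
```

```bash
python3 -m handwheel '[[[0,0,3],0],[[0,0,3],0],[[0,0,3],0],[[0,0,3],0],[[0,0,3],0],[[0,0,2],0],[[0,0,2],0],[[0,0,1],0],[[0,0,0],0],[[0,0,0],0]]' 255 30; python3 tab.py 10
```

```text
clock: 33.05
eef_pos: [614.3, 32.1, 37.3]
eef_rot: [2.871, 1.566, 3.071]
wrist_force: [-11.4, 1.6, 2.8]
finger_gap: 0.5
tool in sander [-1.6 10.1] 37.3 F [-11.4   1.6   2.8] [-10.8   3.8] gap 0.5423690777091206 t 33.05
side 50 tab 0  
   ang of arm 0.487 43
wrist 597 tab 8 [-10.   22.7  89.4] [[-10.3, 22.6, 81.5], [-9.7, 22.8, 95.5]]
   ang of tab 0.243
   ang of arm 0.498 589
```

```bash
python3 -m handwheel '[[[0,0,2],0],[[0,0,2],0],[[0,0,2],0],[[0,0,1.5],0],[[0,0,0],0],[[0,0,0],0],[[0,0,0],0],[[0,0,0],0],[[0,0,0],0],[[0,0,0],0]]' 255 30; python3 tab.py 11; python3 cov.py 11b
```

```text
clock: 34.45
eef_pos: [621.5, 32.6, 37.2]
eef_rot: [3.125, 1.565, -2.958]
wrist_force: [-12.5, -5.5, 2.8]
finger_gap: 0.4
tool in sander [5.6 9. ] 37.2 F [-12.5  -5.5   2.8] [-13.3  -2.9] gap 0.35996067046946656 t 34.45
side 52 tab 0  
   ang of arm 0.594 48
wrist 567 tab 5 [-2.8 21.7 91.1] [[-3.1, 21.5, 87.2], [-2.4, 21.8, 95.1]]
   ang of tab 0.319
   ang of arm 0.594 561
top 0.92 3035 angle est 1.879 max z 270.5
side 0.87 4684 angle est 1.897 max z 269.5
pos [621.5  32.5  37.2] yang 1.771 shift [  40.6   91.4 -615.4] spin -1.371 j6 -1.78 F [-11.8  -5.1   2.2] gap 0.6 t 34.8
```

```bash
python3 - <<'E'
import cv2,numpy as np
a=cv2.imread('pics/side11.png'); a=a[200:480,200:500]; b=cv2.imread('pics/wrist11.png')
cv2.imwrite('pics/m11.png',np.hstack([cv2.resize(a,(396,370)),cv2.resize(b,(400,300))[0:300] if 0 else cv2.resize(b,(400,370))]))
E
```

```text
(no output)
```

View pics/m11.png

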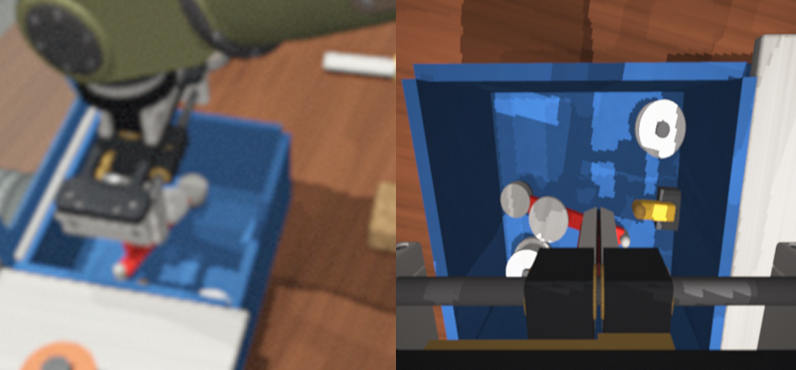

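The wrist view on the right shows the arm's nose at (628,240), beyond the yellow pawl at (655,210). I measure about 0.6 rad, clear of both the click (0.49) and the end stop (0.80), and the push is steady at about 13 N.

```bash
python3 -c "
from cell import manip
print(manip.read_state()['clock'], manip.sign_off())"
```

```text
the job is handed in; nothing more can be done
34.8 None
```

The job is done and was handed in at 34.8 s. The cover is open, the knife is back on the bench, and the fingers are holding the tensioner past the pawl.

**What I did**
- **Cover:** I levered it up with the wood-and-steel knife and swung it past upright.
- **Knife:** I lowered it back to its original spot until it touched the bench, then let go.
- **Tensioner:** With closed bare fingers I pushed the red arm past the pawl and held it there.

**Last checks**
- **Cover angle:** The two cameras put it at 1.88 and 1.90 rad, still open at the end.
- **Knife position:** The cameras found it within a few mm of where it started.
- **Tensioner angle:** I read 0.59 rad, and the true angle is probably about 0.64 because the same reading was 0.04–0.12 low at rest. That is between the click at 0.49 and the stop at 0.80. The push was about 13 N, and the wrist picture shows the arm's nose past the yellow pawl.

**What disagreed or went unchecked**
- **Fingertip position:** The fingertips were about 14–19 mm behind the reported TCP, not 11 mm ahead as stated. My first grasp therefore closed in the air just above the handle. The knife did not move, and I corrected for the offset from then on.
- **Pawl travel:** I judged the click from the angle and the picture; the pawl's travel was not measured.
- **Other items:** I did not measure the positions of the other bench items again at the end. No unexpected contact force showed up along the way.

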